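Set the pump timer and close its terminal cover

ROBOT

A 7-joint arm with a two-finger parallel gripper is mounted at the origin on the work surface. World frame = base frame: x ahead of the robot, y to its left, z up, the work surface at z = 0. Lengths are in m, angles in rad, forces in N, time in s.
With the tool pointing down it reaches from about 0.425 to 0.925 m from the base axis. Payload 6.8 kg.
Tool frame: the origin (TCP) lies on the centre line of the jaws, within the pads' length; the fingertips stand 14 mm ahead of it and the grasp point (between the pads) lies 5 mm behind it (r.nose_length is the distance from the TCP to the fingertips, in m); z points along the fingers, y is the direction in which the jaws open and shut (so a half turn about z gives the same grasp; the last joint's range is limited). The gripper opens to 85 mm and grips with 20 to 120 N. Pads are 22 mm wide; open, the fingers measure 114 mm over their backs; the gripper's body (76 mm by 85 mm) begins 54 mm behind the grasp point. The pads swing forward as they close: fully open they stand 13 mm farther back than shut.
Start: joints at [-1.354, 0.477, 0.022, 1.555, -0.011, 1.109, -0.083], TCP at [0.215, 0.64, 0.245] pointing down, gripper open.
Joint ranges: [-2.96, 2.96], [-0.34, 2.1], [-1.41, 1.46], [0.24, 2.44], [-1.37, 4.51], [0.17, 1.92], [-2.96, 2.96]. Speed limits (rad/s): [2.39, 2.39, 3.14, 3.14, 3.14, 3.14, 3.14].

INTERFACE

Orientations are given as a rotation vector (axis times angle).
In Python, from bench import r, imaging, look_for, outline_of gives the robot as it stands. The module is installed in compiled form; this text tells all that it offers.
- The arm moves only by the tool carry_out, never from a script. Its arguments are lists of equal length, an entry for each row: "offset": the shift along the tool's x, y, z as a fraction of full scale, a list of three; "turn": the turn, a rotation vector about the tool's x, y, z as a fraction of full scale, a list of three. A call has 1 to 8 rows; each row is the pose to reach, as a shift and turn from the pose commanded when the call began, along the tool's axes at that moment; what a row does not reach only later rows make up. Full scale, the value 1, is 0.5 m for a shift and 1.5 rad for a turn. A row lasts 1/10 s, in which the tool goes at most 50 mm and 8.59 degrees, less where a joint would pass 70% of its speed; a pose out of reach is approached as far as the arm can. A call with a number of a shift or a turn outside -1 to 1 is refused whole. A call with a gripper value outside its range is refused whole. "hand" is the closure, from 0 (fully open) to 1 (shut), set as the call begins (left out, the last holds). The fingers move at their own pace and stop on an object; "force" is the grip in N (left out, the last holds). Time passes only in rows, so rows that repeat a pose let the fingers close. It gives the time, the measured TCP pose, the force and the opening at its end, in the units of the state.
- r.get_obs(): the state, without advancing time (a new reading comes with each control period).
- imaging.grab_frame(name): name is "side" or "top"; returns a dict with "pixels" (384x512x3 uint8, red, green, blue), "fx", "fy", "cx", "cy" (pixels), "R" (3x3) and "t" (3): a world point X has camera coordinates R X + t. Camera axes: x right, y down, z forward; pixel columns grow to the right and rows downward; lengths in m; the calibration is good to about 2 mm. A picture is of the moment at which its call begins. There is no depth.
- r.hand_in(): hands the job in, once; it reports no verdict.
Trained networks look in the newest picture that a camera, given by its name, has taken for a name from the list of things; names that differ only in an ending like _2 or _b are one class to them, and where a whole thing is asked for, a point or a joint stands for the part that bears it (a point fixed in the world has none). Each returns a list of dicts, best first, with "score" (0 to 1); they miss things now and then, are a little off and sometimes report something else, mostly with a low value. They report only what shows in the picture. A call takes as long as a camera call. They do not tell look-alikes from the thing itself.
- look_for(query, camera): "xyz" ([x, y, z] in m, in the coordinates of the camera as it stood for that picture, good to about 4 mm: the middle of the surface that is visible of it).
- outline_of(query, camera): "region" (384x512 bool, what is visible of it).
The state is a dict: "clock": time; "joints": joint angles; "qvel": joint speeds; "tau": joint torques, N m; "tcp_pos": TCP position; "orientation": TCP orientation; "contact_force": force on the tool from outside, world axes, zero at the start; "moment": the same for the moment, N m; "grip_width": finger opening in m.
Only numpy, scipy, OpenCV 4.12 (cv2) and the standard library are available. Lean on these libraries where they do the work, as an engineer would, in place of code of your own. Each camera call takes 0.05 s, during which the arm holds its last target. There are 200 camera calls.

TASK

On the grey pump timer, first roll the white thumbwheel with a fingertip until its red rib stands at the top, in line with the two yellow pointers. Then fetch the aluminium cover plate by its red handle and slide it about on the timer, handle end nearest the robot and square with the housing, until its hole finds the steel pin and the plate drops flat on the deck; let go of it there. Leave the other things on the bench where they are.

Things in the scene. Friction and masses are not known exactly. Their poses are not given: they have to be found in the camera images.
- timer: grey timer housing fixed to the bench, a box 190 (x) x 260 (y) x 45 mm (z); origin at the centre of its underside, its flat top (the deck) at z = 45 mm. Its x points away from the robot, its y to the robot's left (yawed up to 0.25 rad). Thumbwheel in the left half; terminals and a steel pin (upright, 9 mm across, 7 mm tall, flat tip) in a black line in the right half.
- pin_mid (a point): middle of the pin's black line, on the deck (timer x +25, y -55, z 45 mm), axes parallel to the timer's. The pin stands anywhere within 10 mm of this point either way along the timer's x (within 0.5 mm in y); just where differs each time and is not reported: find it by touch.
- wheel_axle (a point): centre of the thumbwheel (timer x 0, y +80, z 37 mm): a smooth-rimmed wheel 50 mm across and 16 mm wide; its axle runs along the timer's y and its rim stands 17 mm above the deck. Two yellow pointers lie on the deck either side of it, abeam of its top.
- wheel (a joint): thumbwheel angle, rad; 0 = red rib at the top. Grows as the wheel's top rolls away from the robot (timer +x). Ten ribs 0.628 rad apart, one red. Starts 0.7 to 1.9 rad below 0 (red rib on the robot's side, maybe below the deck). No clicks; stays where left. The rim needs about 1.2 N to move; a fingertip pressed on it with 3 to 15 N drags it by friction.
- cover: loose aluminium cover plate 120 (x) x 80 (y) x 5 mm, about 0.3 kg, on the black grip pad at the robot's right, its x pointing away from the robot (yawed up to 0.5 rad). Origin at the centre of the underside; z up. Laid on the pin tip, hind edge on the deck, it slides easily (smooth deck and pin, push under 2 N) and drops when its hole comes over the pin; the pin then stops it.
- cover_hole (a point): centre of the cover's only hole, at its underside (cover x +18 mm, y 0); the opening is a rectangle 14 mm along the cover's x and 19 mm along its y, right through
- cover_handle (a point): top centre of the red upright handle on the cover: a bar 12 mm thick (x), 44 mm wide (y), 40 mm tall above the plate, at cover x -22 mm; grasp it from above across the 12 mm
- grip_pad: black silicone grip pad, 200 x 150 x 4 mm, fixed; origin at the centre of its underside
- organizer: bystander: round clear organizer with orange lid, 146 mm across, 50 mm tall; origin under its centre
- level: bystander: aluminium torpedo level 230 x 24 x 42 mm; origin under its centre, x along it
- pliers: bystander: steel locking pliers about 200 x 50 x 14 mm lying flat; origin near the pivot
- nail_jar: bystander: glass jar of nails with yellow lid, 72 mm across, 93 mm tall; origin under its centre
- screwdriver: bystander: screwdriver lying flat, about 200 mm long
- tape: bystander: yellow tape measure 70 x 36 x 68 mm, standing; origin under its centre
There are look-alikes about, which are no part of the job. What is shaped like the cover but green or pink is not meant.

How it is judged:
By the outcome, as a careful person would: the job done as asked, in the order asked, and still so for the second after the job is handed in, with the robot touching nothing.
It also fails if it takes over 58 s, if anything falls off the work surface, if the arm or the gripper's body presses on something with over 40 N, if the wrist force passes 120 N, or if a joint passes its speed limit or range.

## Working session

There is one attempt and no reset: what is moved stays moved. The work goes in short steps, Python scripts to look and compute and a tool call to move; the robot and the scene stay as the last step left them, time stands still between calls to the robot, and variables do not carry over. Pictures are saved under pics/ and viewed, about 8 in all and at most 12, crops included, and the job is handed in when it is done.

Besides the shell and the picture viewer there is one more tool, called in YAML: its name, and indented under it one key for each argument. carry_out: Moves the arm, as the interface text tells. Shift numbers are shares of 0.5 m and turn numbers shares of 1.5 rad, none past 1 either way. Its arguments: {"type":"object","properties":{"offset":{"type":"array","items":{"type":"array","items":{"type":"number","minimum":-1,"maximum":1}}},"turn":{"type":"array","items":{"type":"array","items":{"type":"number","minimum":-1,"maximum":1}}},"hand":{"type":"number"},"force":{"type":"number"}},"required":["offset","turn"]}

```bash
mkdir -p pics
cat > h.py <<'E'
import numpy as np, cv2
from scipy.spatial.transform import Rotation as Ro
from bench import r, imaging, look_for, outline_of
np.set_printoptions(precision=4,suppress=True)
def grab(n,f=None):
    d=imaging.grab_frame(n); d['R']=np.array(d['R']);d['t']=np.array(d['t'])
    if f: cv2.imwrite('pics/'+f,d['pixels'][:,:,::-1])
    return d
def w(d,x): return d['R'].T@(np.array(x)-d['t'])
def ray(d,u,v,z):
    c=-d['R'].T@d['t']; k=d['R'].T@np.array([(u-d['cx'])/d['fx'],(v-d['cy'])/d['fy'],1]); return c+k*(z-c[2])/k[2]
def proj(d,X):
    p=d['R']@np.array(X)+d['t']; return np.array([d['fx']*p[0]/p[2]+d['cx'],d['fy']*p[1]/p[2]+d['cy']])
def rows(P,Rt=None):
    """offset, turn from current commanded-like pose to world P, orientation Rt"""
    o=r.get_obs(); R0=Ro.from_rotvec(o['orientation'])
    off=R0.inv().apply(np.array(P)-o['tcp_pos'])/0.5
    tn=(R0.inv()*Rt).as_rotvec()/1.5 if Rt is not None else np.zeros(3)
    return off,tn
E
python3 - <<'E'
from h import *
o=r.get_obs(); print(o, r.nose_length); print(Ro.from_rotvec(o['orientation']).as_matrix())
im=[]
for c in ('top','side'):
    d=grab(c); im.append(d['pixels'][:,:,::-1]); print(c,'cam',-d['R'].T@d['t'],d['R'][2],d['fx'])
    for q in ('timer','wheel_axle','cover','cover_handle','cover_hole','pin_mid','grip_pad','wheel'):
        print(q,[(w(d,x['xyz']).round(4),round(x['score'],2)) for x in look_for(q,c)[:3]])
for n,i in zip(('t0.png','s0.png'),im): cv2.imwrite('pics/'+n,cv2.resize(i,(800,600)))
E
```

```text
{'clock': 0.0, 'joints': array([-1.3541,  0.4778,  0.0223,  1.5564, -0.0115,  1.1093, -0.0831]), 'qvel': array([ 0.0003, -0.0007, -0.0003,  0.001 ,  0.0011,  0.0005, -0.0004]), 'tau': array([  0.0001, -59.6456,   1.608 , -28.1196,   0.0125,   0.0092,
         0.    ]), 'tcp_pos': array([0.2152, 0.6392, 0.2443]), 'orientation': array([-0.5079, -3.1001,  0.0029]), 'contact_force': array([-0.1971, -0.1309, -0.1333]), 'moment': array([ 0.0124, -0.0093,  0.0496]), 'grip_width': 0.08556729652130995} 0.014
[[-0.9477  0.3191 -0.0005]
 [ 0.3191  0.9477 -0.0018]
 [-0.0001 -0.0018 -1.    ]]
top cam [0.4447 0.006  1.7828] [ 0.0609  0.0146 -0.998 ] 497.4599014698045
timer [(array([ 0.5462, -0.2772,  0.0107]), 0.53)]
wheel_axle [(array([0.5825, 0.1057, 0.0484]), 0.63)]
cover [(array([ 0.2903, -0.2436,  0.0059]), 0.9), (array([ 0.5407, -0.2752,  0.0062]), 0.86), (array([ 0.3434, -0.0251,  0.0055]), 0.79)]
cover_handle [(array([ 0.3428, -0.0242,  0.004 ]), 0.72), (array([ 0.294 , -0.2444,  0.0035]), 0.7), (array([ 0.5424, -0.2776,  0.0045]), 0.68)]
cover_hole [(array([ 0.5475, -0.2764,  0.0097]), 0.
[... 311 characters left out ...]
0766, 0.0491]), 0.86)]
wheel_axle [(array([0.5804, 0.0749, 0.0469]), 0.58)]
cover [(array([ 0.343 , -0.0342,  0.0049]), 0.93), (array([ 0.2878, -0.2497,  0.0045]), 0.79), (array([ 0.5414, -0.2821,  0.0051]), 0.76)]
cover_handle [(array([ 0.3405, -0.0327,  0.0029]), 0.89), (array([ 0.5457, -0.2781,  0.0105]), 0.78), (array([ 0.2907, -0.245 ,  0.0047]), 0.69)]
cover_hole [(array([ 0.2924, -0.2459,  0.0038]), 0.91), (array([ 0.3407, -0.0299,  0.0042]), 0.78), (array([ 0.5434, -0.2767,  0.0099]), 0.68)]
pin_mid [(array([0.5779, 0.0783, 0.0484]), 0.64)]
grip_pad [(array([ 0.4967, -0.2435,  0.0035]), 0.93), (array([ 0.4735, -0.4396,  0.0132]), 0.17)]
wheel [(array([0.5692, 0.1771, 0.0569]), 0.46)]
```

View pics/t0.png

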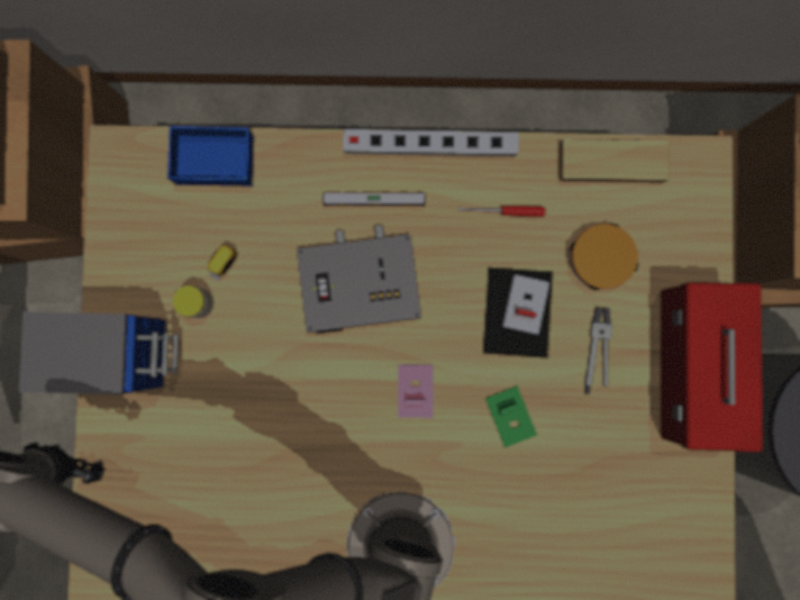

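View pics/s0.png

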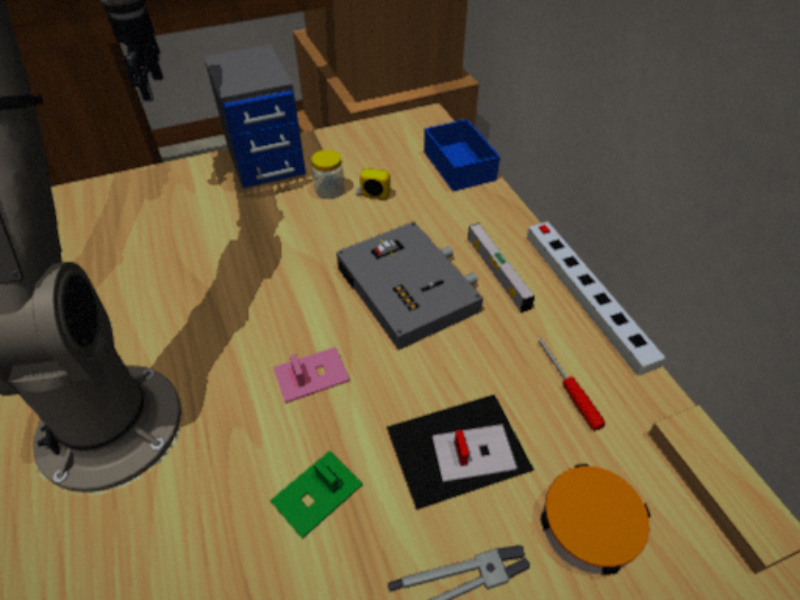

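The pictures show the timer at about (360,282) in the top view (800 px scale), with the wheel at (322,288) and the black line at (382,270). The cover with the red handle is at (526,305) on the black pad. The pink (415,390) and green (511,415) plates are look-alikes.

Run:
```python
from h import *
def rect(d,m,z):
    ys,xs=np.nonzero(m); 
    P=np.array([ray(d,x,y,z)[:2] for x,y in zip(xs,ys)]).astype(np.float32)*1000
    (c,s,a)=cv2.minAreaRect(P); return np.array(c),np.array(s),a
ims={}
for c in ('top','side'):
    d=grab(c); ims[c]=d
    for q,z in (('timer',.045),('cover',.009),('grip_pad',.004)):
        for x in outline_of(q,c)[:4]:
            m=np.array(x['region']); print(c,q,round(x['score'],2),m.sum(),*rect(d,m,z))
    for q in ('timer','level','tape','nail_jar','organizer'): print(q,[(w(d,x['xyz']),round(x['score'],2)) for x in look_for(q,c)[:1]])
a=cv2.resize(ims['top']['pixels'][140:240,180:365,::-1],None,fx=4.2,fy=4.2,interpolation=cv2.INTER_CUBIC)
cv2.imwrite('pics/t1.png',cv2.convertScaleAbs(a,alpha=1.6))
b=cv2.resize(ims['side']['pixels'][135:330,205:345,::-1],None,fx=3,fy=3,interpolation=cv2.INTER_CUBIC)
cv2.imwrite('pics/s1.png',b)
```

```text
top timer 0.87 4168 [592.8393 108.197 ] [224.4854 264.6976] 9.620501518249512
top cover 0.94 710 [ 546.3127 -275.5687] [ 78.8252 118.4681] 78.10135650634766
top cover 0.93 775 [346.4025 -24.9752] [119.9927  78.1271] 1.21006178855896
top cover 0.85 780 [ 290.3295 -243.6406] [120.7774  82.0412] 22.896215438842773
top cover 0.66 1448 [ 656.246  -450.7649] [148.1295 150.2994] 45.33348083496094
top grip_pad 0.78 1509 [ 527.2905 -259.2189] [152.7669 198.8933] 86.7413558959961
top grip_pad 0.72 716 [ 545.7617 -276.9451] [ 81.7545 118.9672] 79.45723724365234
timer [(array([0.5845, 0.1124, 0.0457]), 0.59)]
level [(array([0.7783, 0.0788, 0.0412]), 0.8)]
tape [(array([0.6259, 0.4082, 0.0668]), 0.5)]
nail_jar [(array([0.5319, 0.4674, 0.0923]), 0.62)]
organizer [(array([ 0.6545, -0.4377,  0.0474]), 0.7)]
side timer 0.62 4535 [589.634   92.2477] [227.0099 290.5781] 8.011808395385742
side cover 0.97 1011 [344.2022 -26.247 ] [119.0734  91.8861] 0.9291526675224304
side cover 0.81 1569 [ 292.0122 -246.6148] [118.8608  82.5506] 21.94844627380371
side grip_pad 0.8 2694 [ 529.1708 -257.755 ] [151.2601 199.9526] 86.82926177978516
timer [(array([0.5812, 0.0778, 0.0448]), 0.64)]
level [(array([0.7719, 0.0576, 0.0411]), 0.77)]
tape []
nail_jar [(array([0.5316, 0.4504, 0.066 ]), 0.62)]
organizer [(array([ 0.6436, -0.4477,  0.0487]), 0.58)]
```

View pics/t1.png

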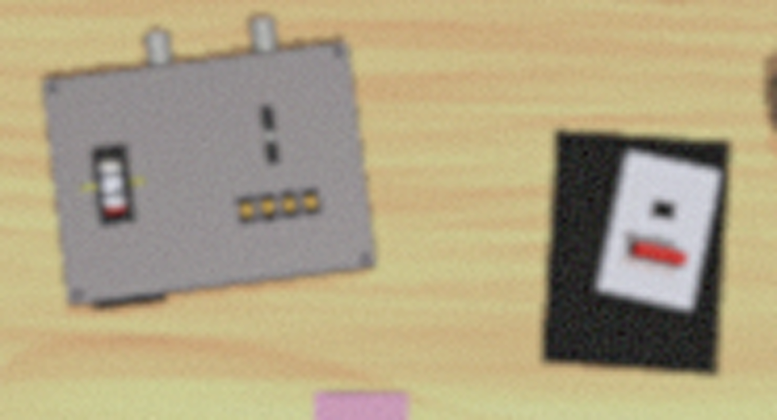

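View pics/s1.png

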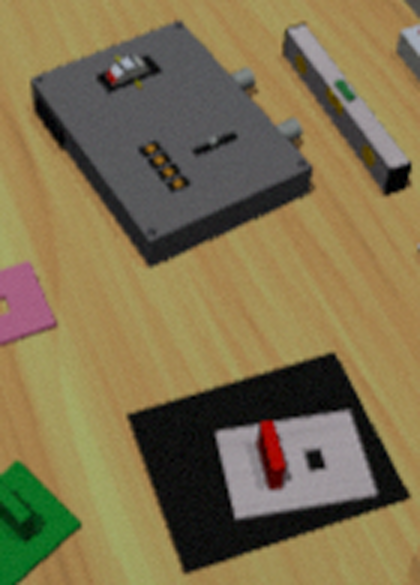

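Crop scale, top: timer deck corners are at about (47,76), (343,41), (375,267) and (69,303). The wheel is at (112,188) with its red rib at the front (116,211), the pointers are at (88,187) and (138,182), and the bright pin is in the black line near (270,135). The cover's hole is at (663,209). In the side crop, the pin is near (213,141).

Run:
```python
from h import *
from scipy.optimize import least_squares
T=grab('top');S=grab('side')
tp=lambda u,v:(180+(u+.5)/4.2-.5,140+(v+.5)/4.2-.5); sp=lambda u,v:(205+(u+.5)/3-.5,135+(v+.5)/3-.5)
loc=np.array([[.095,.13,.045],[.095,-.13,.045],[-.095,-.13,.045],[-.095,.13,.045]])
tc=[tp(*p) for p in ((45,77),(344,40),(375,267),(68,303))]; sc=[sp(*p) for p in ((180,24),(312,166),(151,243),(35,80))]
def W(p,l): return np.r_[Ro.from_euler('z',p[2]).apply(l)[:2]+p[:2],l[2]]
def f(p,only=None):
    e=[]
    if only!='s': e+=[proj(T,W(p,l))-c for l,c in zip(loc,tc)]
    if only!='t': e+=[proj(S,W(p,l))-c for l,c in zip(loc,sc)]
    return np.ravel(e)
for o in ('t','s',None):
    s=least_squares(f,[.58,.11,.15],args=(o,)); print(o,s.x,np.abs(s.fun).max())
p=s.x
L=lambda X:Ro.from_euler('z',-p[2]).apply(np.array([X[0]-p[0],X[1]-p[1],X[2]]))*1000
print('pin T',L(ray(T,*tp(270,135),.052)),'S',L(ray(S,*sp(213,141),.052)))
print('line S',L(ray(S,*sp(194,152),.045)),L(ray(S,*sp(236,133),.045)),'T',L(ray(T,*tp(267,105),.045)),L(ray(T,*tp(273,164),.045)))
print('pointers',L(ray(T,*tp(88,187),.045)),L(ray(T,*tp(138,182),.045)))
print('axle',W(p,np.array([0,.08,.037])),'pinmid',W(p,np.array([.025,-.055,.045])))
# red rib pixels / red handle
def red(d,box):
    u0,v0,u1,v1=box; im=d['pixels'][v0:v1,u0:u1].astype(int); m=(im[...,0]>1.7*im[...,1])&(im[...,0]>1.7*im[...,2])&(im[...,0]>60)
    y,x=np.nonzero(m); return m.sum(),x.mean()+u0,y.mean()+v0
for n,d,b in(('T',T,(200,170,216,200)),('S',S,(236,150,262,170))):
    k=red(d,b); print('rib',n,k,[L(ray(d,k[1],k[2],z)) for z in (.045,.05,.055,.06)])
# cover: handle from both views -> triangulate
kt=red(T,(322,190,350,210)); ks=red(S,(285,270,310,305)); print(kt,ks,ray(T,kt[1],kt[2],.03),ray(S,ks[1],ks[2],.03))
cc=[tp(*q) for q in ((628,151),(721,170),(693,311),(598,291))]; print('cover corners',[ray(T,*c,.009)[:2] for c in cc], 'hole',ray(T,*tp(663,209),.009))
lc=np.array([[.06,.04,.009],[.06,-.04,.009],[-.06,-.04,.009],[-.06,.04,.009]])
sc2=[sp(*q) for q in ((350,409),(378,495),(236,520),(215,432))]
print(least_squares(lambda p:np.ravel([proj(T,W(p,l))-c for l,c in zip(lc,cc)]+[proj(S,W(p,l))-c for l,c in zip(lc,sc2)]),[.54,-.27,-.2]))
```

```text
t [0.5846 0.1062 0.1413] 1.1240091346100485
s [0.5871 0.1039 0.1455] 1.599601604441034
None [0.5861 0.1051 0.1437] 1.962137586103438
pin T [ 21.8725 -53.9309  52.    ] S [ 23.4852 -53.7205  52.    ]
line S [  2.4622 -51.5676  45.    ] [ 53.6196 -50.5485  45.    ] T [ 47.8999 -54.3946  45.    ] [ -1.8542 -53.3765  45.    ]
pointers [ -1.9779 102.327   45.    ] [-2.9559 60.3488 45.    ]
axle [0.5747 0.1842 0.037 ] pinmid [0.6187 0.0542 0.045 ]
rib T (np.int64(5), np.float64(207.0), np.float64(190.0)) [array([-25.1927,  82.3199,  45.    ]), array([-25.5638,  81.8591,  50.    ]), array([-25.9348,  81.3984,  55.    ]), array([-26.3059,  80.9376,  60.    ])]
rib S (np.int64(11), np.float64(241.45454545454547), np.float64(160.27272727272728)) [array([-18.1158,  88.05  ,  45.    ]), array([-20.4949,  83.3259,  50.    ]), array([-22.8739,  78.6018,  55.    ]), array([-25.253 ,  73.8776,  60.    ])]
(np.int64(36), np.float64(336.22222222222223), np.float64(199.86111111111111)) (np.int64(126), np.float64(295.3253968253968), np.float64(285.984126984127)) [ 0.525  -0.2716  0.03  ] [ 0.528  -0.2704  0.03  ]
cover corners [array([ 0.6122, -0.2487]), array([ 0.5977, -0.3278]), array([ 0.4775, -0.3052]), array([ 0.4927, -0.2248])] hole [ 0.5634 -0.279   0.009 ]
     message: `ftol` termination condition is satisfied.
     success: True
      status: 2
         fun: [-5.032e-02 -4.851e-01 ... -3.507e-01  5.014e-01]
           x: [ 5.473e-01 -2.761e-01 -1.960e-01]
        cost: 1.8566121598743281
         jac: [[ 3.341e+00 -2.805e+02 -1.879e+01]
               [-2.788e+02 -5.675e+00  7.303e+00]
               ...
               [ 3.547e+02 -1.563e+02 -1.008e+01]
               [-1.297e+02 -3.242e+02  2.316e+01]]
        grad: [ 2.814e-06 -7.245e-06  3.135e-05]
  optimality: 3.135064904924434e-05
 active_mask: [ 0.000e+00  0.000e+00  0.000e+00]
        nfev: 4
        njev: 4
```

```bash
cat >> h.py <<'E'
TP=np.array([.585,.105,.144])
def tw(x,y,z): c,s=np.cos(TP[2]),np.sin(TP[2]); return np.array([TP[0]+c*x-s*y,TP[1]+s*x+c*y,z])
def down(a): return Ro.from_matrix(np.array([[-np.sin(a),np.cos(a),0],[np.cos(a),np.sin(a),0],[0,0,-1]]).T)
E
python3 -c "
from h import *
print(*rows(tw(-.012,.08,.13),down(.144)))"
```

```text
[-0.9481 -0.6458  0.2306] [ 0.     -0.      0.7347]
```

carry_out:
  offset:
    - [-0.948, -0.646, 0]
    - [-0.948, -0.646, 0]
    - [-0.948, -0.646, 0]
    - [-0.948, -0.646, 0]
    - [-0.948, -0.646, 0]
    - [-0.948, -0.646, 0]
    - [-0.948, -0.646, 0]
    - [-0.948, -0.646, 0]
  turn:
    - [0, 0, 0.735]
    - [0, 0, 0.735]
    - [0, 0, 0.735]
    - [0, 0, 0.735]
    - [0, 0, 0.735]
    - [0, 0, 0.735]
    - [0, 0, 0.735]
    - [0, 0, 0.735]
  hand: 1
  force: 40

```text
clock: 2.7
tcp_pos: [0.4577, 0.3192, 0.2457]
orientation: [-2.062, -2.37, -0.001]
contact_force: [1.0, 0.7, -0.0]
grip_width: -0.0002
```

carry_out:
  offset:
    - [0, 0, 0]
    - [0, 0, 0]
    - [0, 0, 0]
    - [0, 0, 0]
    - [0, 0, 0]
    - [0, 0, 0]
  turn:
    - [0, 0, 0]
    - [0, 0, 0]
    - [0, 0, 0]
    - [0, 0, 0]
    - [0, 0, 0]
    - [0, 0, 0]

```text
clock: 3.3
tcp_pos: [0.4563, 0.3215, 0.2452]
orientation: [-2.054, -2.377, 0.0]
contact_force: [-0.0, -0.4, 0.5]
grip_width: 0.0001
```

```bash
python3 -c "
from h import *
o=r.get_obs();print(o['clock'],o['tcp_pos'],o['contact_force'],o['grip_width'],o['joints'])
print(*rows(tw(-.012,.08,.09),down(.144)))"
```

```text
3.3 [0.4563 0.3215 0.2452] [-0.007  -0.377   0.4857] 0.00011350873647886444 [-1.0209  0.2932  0.3629  1.8583 -0.1215  1.0116 -0.4624]
[-0.3058  0.1684  0.3104] [-0.0001 -0.0001  0.0008]
```

carry_out:
  offset:
    - [-0.306, 0.168, 0]
    - [-0.306, 0.168, 0.1]
    - [-0.306, 0.168, 0.2]
    - [-0.306, 0.168, 0.31]
    - [-0.306, 0.168, 0.31]
    - [-0.306, 0.168, 0.31]
    - [-0.306, 0.168, 0.31]
  turn:
    - [0, 0, 0]
    - [0, 0, 0]
    - [0, 0, 0]
    - [0, 0, 0]
    - [0, 0, 0]
    - [0, 0, 0]
    - [0, 0, 0]

```text
clock: 4.0
tcp_pos: [0.561, 0.1807, 0.0891]
orientation: [-2.057, -2.373, 0.005]
contact_force: [0.5, -0.3, 0.8]
grip_width: -0.0002
```

```bash
python3 -c "
from h import *
d=grab('side');cv2.imwrite('pics/s2.png',cv2.resize(d['pixels'][110:190,200:300,::-1],None,fx=6,fy=6,interpolation=cv2.INTER_CUBIC))
o=r.get_obs();print(o['clock'],o['tcp_pos'],o['contact_force'],o['moment'])
print(*rows(tw(-.012,.08,.076),down(.144)))"
```

```text
4.05 [0.5619 0.1821 0.0909] [ 0.076  -0.8001  0.6891] [ 0.0292 -0.0059 -0.0175]
[ 0.0007 -0.0005  0.0297] [-0.     -0.0002 -0.0001]
```

View pics/s2.png

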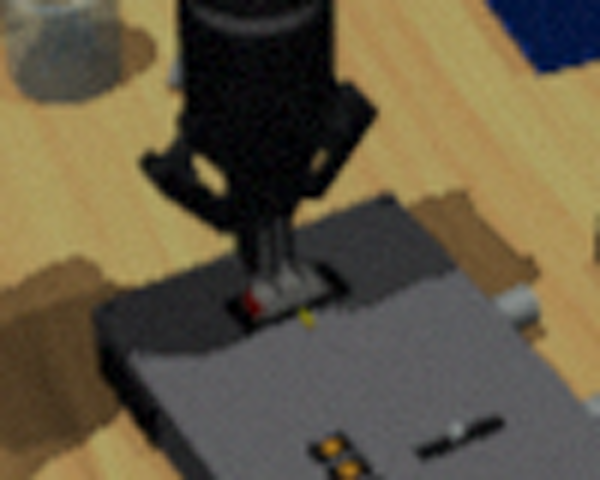

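The fingertips stand above the wheel, with the red rib at (252,302) and the near pointer at (306,318) in the crop. Next I feel for contact.

carry_out:
  offset:
    - [0, 0, 0.014]
    - [0, 0, 0.026]
    - [0, 0, 0.026]
    - [0, 0, 0.026]
  turn:
    - [0, 0, 0]
    - [0, 0, 0]
    - [0, 0, 0]
    - [0, 0, 0]

```text
clock: 4.45
tcp_pos: [0.5618, 0.182, 0.0778]
orientation: [2.056, 2.376, 0.001]
contact_force: [0.4, -1.5, 0.0]
grip_width: -0.0002
```

carry_out:
  offset:
    - [0, 0, 0.002]
    - [0, 0, 0.002]
  turn:
    - [0, 0, 0]
    - [0, 0, 0]

```text
clock: 4.65
tcp_pos: [0.5619, 0.1815, 0.0765]
orientation: [2.056, 2.375, 0.001]
contact_force: [0.1, -0.0, 0.7]
grip_width: 0.0
```

carry_out:
  offset:
    - [0, 0, 0.002]
    - [0, 0, 0.002]
  turn:
    - [0, 0, 0]
    - [0, 0, 0]

```text
clock: 4.85
tcp_pos: [0.5618, 0.1813, 0.0752]
orientation: [-2.057, -2.375, 0.0]
contact_force: [-0.4, -0.8, -0.7]
grip_width: 0.0001
```

carry_out:
  offset:
    - [0, 0, 0.002]
    - [0, 0, 0.002]
  turn:
    - [0, 0, 0]
    - [0, 0, 0]

```text
clock: 5.05
tcp_pos: [0.562, 0.1813, 0.0747]
orientation: [-2.057, -2.375, -0.0]
contact_force: [-1.7, -0.7, 3.9]
grip_width: 0.0
```

carry_out:
  offset:
    - [0, 0, 0.001]
    - [0, 0, 0.001]
  turn:
    - [0, 0, 0]
    - [0, 0, 0]

```text
clock: 5.25
tcp_pos: [0.562, 0.1814, 0.0746]
orientation: [-2.057, -2.375, -0.001]
contact_force: [-2.9, -0.1, 6.7]
grip_width: 0.0
```

carry_out:
  offset:
    - [0, 0.006, 0]
    - [0, 0.012, 0]
    - [0, 0.018, 0]
    - [0, 0.024, 0]
    - [0, 0.024, 0]
  turn:
    - [0, 0, 0]
    - [0, 0, 0]
    - [0, 0, 0]
    - [0, 0, 0]
    - [0, 0, 0]

```text
clock: 5.75
tcp_pos: [0.5761, 0.1834, 0.0759]
orientation: [2.056, 2.373, 0.007]
contact_force: [-0.3, -0.7, 12.9]
grip_width: -0.0001
```

```bash
cat >> h.py <<'E'
def redc(d,P,rad=14):
    u,v=proj(d,P).round().astype(int); im=d['pixels'][v-rad:v+rad+1,u-rad:u+rad+1].astype(float)
    wt=np.clip(im[...,0]-1.3*np.maximum(im[...,1],im[...,2])-8,0,None); wt[wt<12]=0
    y=np.clip(np.minimum(im[...,0],im[...,1])-1.5*im[...,2]-8,0,None);y[y<12]=0; y[wt>0]=0
    yy,xx=np.mgrid[v-rad:v+rad+1,u-rad:u+rad+1]
    c=lambda q:np.array([(q*xx).sum(),(q*yy).sum()])/max(q.sum(),1e-6)
    return wt.sum(),c(wt),y.sum(),c(y)
def ribest(d):
    A=tw(0,.08,.037); k=redc(d,A); 
    th=np.linspace(-2,1,301); pr=np.array([proj(d,tw(.025*np.sin(t),.08,.037+.025*np.cos(t))) for t in th])
    e=np.linalg.norm(pr-k[1],axis=1); return k, th[e.argmin()], e.min()
E
python3 -c "
from h import *
d=grab('side');print(ribest(d)); d=grab('top');print(ribest(d))
o=r.get_obs();print(o['clock'],o['tcp_pos'],o['contact_force'])"
```

```text
((np.float64(308.79999999999995), array([244.7973, 156.7387]), np.float64(224.5), array([250.4744, 162.2851])), np.float64(-0.31000000000000005), np.float64(0.47340313722876887))
((np.float64(0.0), array([0., 0.]), np.float64(0.0), array([0., 0.])), np.float64(1.0), np.float64(271.61362909521097))
5.85 [0.5761 0.1834 0.0759] [ 0.7722 -0.345  12.4975]
```

carry_out:
  offset:
    - [0, 0, -0.02]
    - [0, -0.04, -0.06]
    - [0, -0.14, -0.14]
    - [0, -0.2, -0.2]
    - [0, -0.2, -0.2]
  turn:
    - [0, 0, 0]
    - [0, 0, 0]
    - [0, 0, 0]
    - [0, 0, 0]
    - [0, 0, 0]

```text
clock: 6.35
tcp_pos: [0.4724, 0.1684, 0.1766]
orientation: [-2.055, -2.374, -0.004]
contact_force: [0.3, 0.5, 0.6]
grip_width: 0.0002
```

```bash
python3 -c "
from h import *
d=grab('side');print(ribest(d)); a=d['pixels'][140:180,225:270,::-1]; e=grab('top');print(ribest(e));b=e['pixels'][165:205,185:230,::-1]
cv2.imwrite('pics/b3.png',cv2.convertScaleAbs(cv2.resize(np.hstack([a,b]),None,fx=8,fy=8,interpolation=cv2.INTER_CUBIC),alpha=1.4))
o=r.get_obs();print(o['clock'],o['tcp_pos'],o['contact_force'])"
```

```text
((np.float64(387.70000000000005), array([244.584 , 156.7062]), np.float64(153.5), array([249.9023, 161.4137])), np.float64(-0.33000000000000007), np.float64(0.6198449281260101))
((np.float64(77.69999999999999), array([206.2535, 186.157 ]), np.float64(0.0), array([0., 0.])), np.float64(-0.47), np.float64(0.5562504171082651))
6.45 [0.4745 0.1692 0.1751] [ 1.1836  0.1847 -0.368 ]
```

View pics/b3.png

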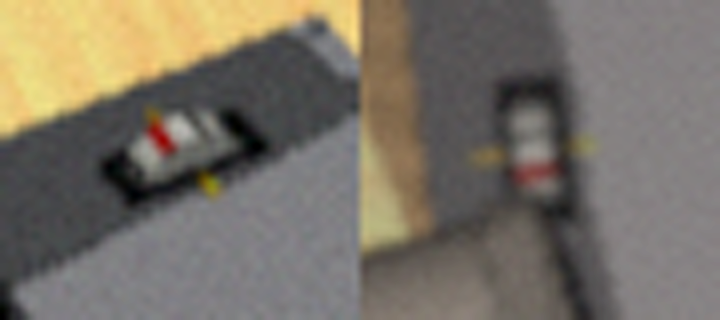

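The right half (top view) shows the red rib at (537,175), short of the pointer line between (487,158) and (582,146). The left half (side view) shows the rib at (162,138), with pointers at (153,114) and (209,184).

```bash
cat >> h.py <<'E'
MID={'side':np.array([247.2,158.2]),'top':np.array([206.4,183.6])}
def rib2(n):
    d=grab(n); sh=MID[n]-proj(d,tw(0,.08,.045)); k=redc(d,tw(0,.08,.037),10)
    th=np.linspace(-2,1,301); pr=np.array([proj(d,tw(.025*np.sin(t),.08,.037+.025*np.cos(t)))+sh for t in th])
    e=np.linalg.norm(pr-k[1],axis=1); return n,sh,k[:2],th[e.argmin()],e.min()
E
python3 -c "
from h import *
print(rib2('side'),rib2('top'))
print(*rows(tw(-.010,.08,.078),down(.144)))"
```

```text
('side', array([-0.0332, -1.7169]), (np.float64(381.1), array([244.5815, 156.6975])), np.float64(-0.45999999999999996), np.float64(0.7671743530288132)) ('top', array([-0.4298,  0.4709]), (np.float64(78.5), array([206.1962, 186.1885])), np.float64(-0.41999999999999993), np.float64(0.11822748946733258))
[0.0018 0.1789 0.1911] [ 0.0002  0.     -0.0001]
```

carry_out:
  offset:
    - [0, 0.06, 0.06]
    - [0, 0.12, 0.12]
    - [0.002, 0.186, 0.17]
    - [0.002, 0.186, 0.188]
    - [0.002, 0.186, 0.188]
    - [0.002, 0.186, 0.188]
    - [0.002, 0.186, 0.188]
  turn:
    - [0, 0, 0]
    - [0, 0, 0]
    - [0, 0, 0]
    - [0, 0, 0]
    - [0, 0, 0]
    - [0, 0, 0]
    - [0, 0, 0]

```text
clock: 7.25
tcp_pos: [0.5662, 0.1827, 0.0792]
orientation: [-2.056, -2.374, 0.002]
contact_force: [0.3, 0.3, -0.1]
grip_width: 0.0001
```

carry_out:
  offset:
    - [0, 0, 0.004]
    - [0, 0, 0.007]
    - [0, 0, 0.007]
  turn:
    - [0, 0, 0]
    - [0, 0, 0]
    - [0, 0, 0]

```text
clock: 7.55
tcp_pos: [0.5663, 0.1831, 0.0762]
orientation: [-2.056, -2.375, 0.0]
contact_force: [1.0, 0.4, -0.1]
grip_width: -0.0
```

carry_out:
  offset:
    - [0, 0, 0.002]
    - [0, 0, 0.002]
  turn:
    - [0, 0, 0]
    - [0, 0, 0]

```text
clock: 7.75
tcp_pos: [0.5666, 0.1831, 0.0758]
orientation: [-2.056, -2.375, -0.001]
contact_force: [-1.7, 0.3, 4.5]
grip_width: -0.0
```

carry_out:
  offset:
    - [0, 0.005, 0.0005]
    - [0, 0.011, 0.0005]
    - [0, 0.016, 0.0005]
    - [0, 0.022, 0.0005]
    - [0, 0.022, 0.0005]
    - [0, 0.022, 0.0005]
  turn:
    - [0, 0, 0]
    - [0, 0, 0]
    - [0, 0, 0]
    - [0, 0, 0]
    - [0, 0, 0]
    - [0, 0, 0]

```text
clock: 8.35
tcp_pos: [0.5786, 0.1849, 0.076]
orientation: [2.056, 2.374, 0.003]
contact_force: [0.4, 0.2, 6.3]
grip_width: -0.0001
```

carry_out:
  offset:
    - [0, 0, -0.02]
    - [0, -0.04, -0.06]
    - [0, -0.14, -0.14]
    - [0, -0.2, -0.2]
    - [0, -0.2, -0.2]
  turn:
    - [0, 0, 0]
    - [0, 0, 0]
    - [0, 0, 0]
    - [0, 0, 0]
    - [0, 0, 0]

```text
clock: 8.85
tcp_pos: [0.4765, 0.17, 0.1783]
orientation: [-2.056, -2.374, -0.005]
contact_force: [0.6, -0.3, -0.3]
grip_width: 0.0001
```

```bash
python3 -c "
from h import *
print(rib2('side'),rib2('top'))
a=grab('side')['pixels'][140:180,225:270,::-1]; b=grab('top')['pixels'][165:205,185:230,::-1]
cv2.imwrite('pics/b4.png',cv2.convertScaleAbs(cv2.resize(np.hstack([a,b]),None,fx=8,fy=8,interpolation=cv2.INTER_CUBIC),alpha=1.4))
"
```

```text
('side', array([-0.0332, -1.7169]), (np.float64(333.0), array([247.5943, 155.1736])), np.float64(0.020000000000000018), np.float64(0.9690440532464024)) ('top', array([-0.4298,  0.4709]), (np.float64(110.19999999999999), array([205.9837, 182.8857])), np.float64(0.04999999999999982), np.float64(0.11678252466419457))
```

View pics/b4.png

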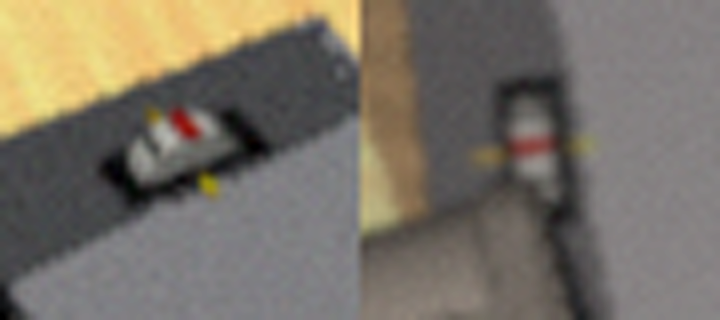

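The rib now lies on the pointer line: top view rib (532,148) between pointers (487,156) and (580,146), estimated angle about 0.03 rad. On to the cover.

```bash
python3 -c "
from h import *
print(*rows([.5255,-.2717,.10],down(-.196)))"
```

```text
[-0.8889 -0.035   0.1498] [ 0.0004 -0.0002  0.2265]
```

carry_out:
  offset:
    - [-0.889, -0.035, 0]
    - [-0.889, -0.035, 0]
    - [-0.889, -0.035, 0]
    - [-0.889, -0.035, 0]
    - [-0.889, -0.035, 0]
    - [-0.889, -0.035, 0]
    - [-0.889, -0.035, 0]
    - [-0.889, -0.035, 0]
  turn:
    - [0, 0, 0.2265]
    - [0, 0, 0.2265]
    - [0, 0, 0.2265]
    - [0, 0, 0.2265]
    - [0, 0, 0.2265]
    - [0, 0, 0.2265]
    - [0, 0, 0.2265]
    - [0, 0, 0.2265]
  hand: 0

```text
clock: 9.85
tcp_pos: [0.5204, -0.2301, 0.1736]
orientation: [-2.428, -1.993, 0.003]
contact_force: [1.4, 0.7, -0.5]
grip_width: 0.0857
```

```bash
python3 -c "
from h import *
print(r.get_obs()['tcp_pos']);print(*rows([.5255,-.2717,.09],down(-.196)))"
```

```text
[ 0.5204 -0.2301  0.1736]
[-0.0795  0.0265  0.1673] [-0.0011  0.0007 -0.0001]
```

carry_out:
  offset:
    - [-0.08, 0.026, 0.06]
    - [-0.08, 0.026, 0.15]
    - [-0.08, 0.026, 0.166]
    - [-0.08, 0.026, 0.166]
    - [-0.08, 0.026, 0.166]
  turn:
    - [0, 0, 0]
    - [0, 0, 0]
    - [0, 0, 0]
    - [0, 0, 0]
    - [0, 0, 0]

```text
clock: 10.35
tcp_pos: [0.526, -0.269, 0.0927]
orientation: [2.427, 1.994, 0.0]
contact_force: [0.4, 0.4, 0.8]
grip_width: 0.0858
```

```bash
python3 -c "
from h import *
d=grab('side');cv2.imwrite('pics/s5.png',cv2.resize(d['pixels'][220:350,235:375,::-1],None,fx=4,fy=4,interpolation=cv2.INTER_CUBIC))
print(r.get_obs()['tcp_pos']);print(*rows([.5255,-.2717,.029],down(-.196)))"
```

```text
[ 0.5264 -0.2689  0.0934]
[-0.0058 -0.001   0.1288] [0.0014 0.0001 0.0008]
```

View pics/s5.png

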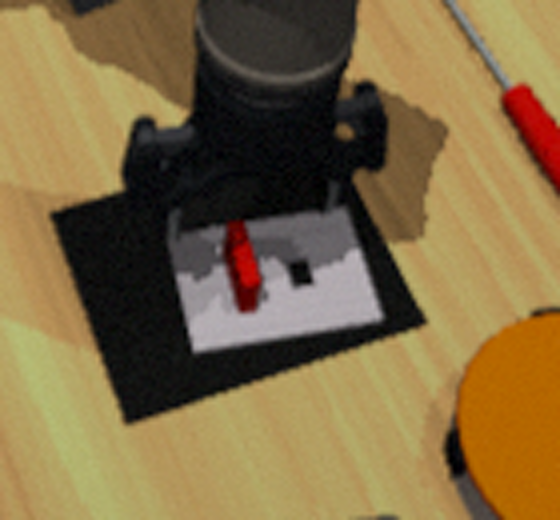

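The open fingers at (175,225) and (335,190) straddle the red handle at (240,265), and they line up. Descend and grip.

carry_out:
  offset:
    - [-0.006, -0.001, 0.06]
    - [-0.006, -0.001, 0.11]
    - [-0.006, -0.001, 0.127]
    - [-0.006, -0.001, 0.127]
    - [-0.006, -0.001, 0.127]
  turn:
    - [0, 0, 0]
    - [0, 0, 0]
    - [0, 0, 0]
    - [0, 0, 0]
    - [0, 0, 0]

```text
clock: 10.9
tcp_pos: [0.5251, -0.2723, 0.0301]
orientation: [2.426, 1.992, 0.002]
contact_force: [0.2, 0.1, -0.2]
grip_width: 0.0857
```

carry_out:
  offset:
    - [0, 0, 0]
    - [0, 0, 0]
    - [0, 0, 0]
    - [0, 0, 0]
    - [0, 0, 0]
    - [0, 0, 0]
    - [0, 0, 0]
    - [0, 0, 0]
  turn:
    - [0, 0, 0]
    - [0, 0, 0]
    - [0, 0, 0]
    - [0, 0, 0]
    - [0, 0, 0]
    - [0, 0, 0]
    - [0, 0, 0]
    - [0, 0, 0]
  hand: 1
  force: 50

```text
clock: 11.7
tcp_pos: [0.5243, -0.2723, 0.0288]
orientation: [2.428, 1.993, 0.001]
contact_force: [0.1, 0.5, 5.7]
grip_width: 0.0114
```

carry_out:
  offset:
    - [0, 0, -0.04]
    - [0, 0, -0.1]
    - [0, 0, -0.18]
    - [0, 0, -0.24]
    - [0, 0, -0.24]
    - [0, 0, -0.24]
  turn:
    - [0, 0, 0]
    - [0, 0, 0]
    - [0, 0, 0]
    - [0, 0, 0]
    - [0, 0, 0]
    - [0, 0, 0]

```text
clock: 12.3
tcp_pos: [0.5235, -0.2716, 0.1479]
orientation: [-2.427, -1.993, 0.0]
contact_force: [-0.7, 0.2, -3.3]
grip_width: 0.0115
```

```bash
python3 -c "
from h import *
o=r.get_obs();print(o['clock'],o['tcp_pos'],o['contact_force'],o['moment'],o['grip_width']);print(*rows(tw(-.025,-.055,.14),down(.144)))"
```

```text
12.3 [ 0.5235 -0.2716  0.1479] [-0.6882  0.2483 -3.3337] [ 0.0432  0.1151 -0.0045] 0.011493554336203988
[ 0.6423 -0.0364  0.0163] [-0.0004 -0.0004 -0.2266]
```

Held (3.3 N ≈ 0.3 kg). I'll carry it to the timer.

carry_out:
  offset:
    - [0.08, -0.004, 0]
    - [0.16, -0.01, 0]
    - [0.24, -0.014, 0]
    - [0.32, -0.018, 0]
    - [0.4, -0.022, 0]
    - [0.48, -0.027, 0]
    - [0.57, -0.032, 0]
    - [0.642, -0.036, 0]
  turn:
    - [0, 0, -0.03]
    - [0, 0, -0.06]
    - [0, 0, -0.09]
    - [0, 0, -0.12]
    - [0, 0, -0.15]
    - [0, 0, -0.18]
    - [0, 0, -0.21]
    - [0, 0, -0.2266]

```text
clock: 13.1
tcp_pos: [0.5672, 0.0492, 0.1461]
orientation: [-2.05, -2.376, 0.005]
contact_force: [0.4, -0.2, -3.8]
grip_width: 0.0115
```

```bash
python3 -c "
from h import *
d=grab('side');a=cv2.resize(d['pixels'][110:270,190:350,::-1],(560,560),interpolation=cv2.INTER_CUBIC);cv2.imwrite('pics/s6.png',a)
o=r.get_obs();print(o['tcp_pos'],o['contact_force'],o['moment']);print(*rows(tw(-.025,-.055,.08),down(.144)))"
```

```text
[0.5681 0.057  0.1458] [ 0.5698  6.8539 -3.138 ] [ 0.656  -0.0764 -0.0598]
[-0.0204 -0.0026  0.1315] [-0.0022 -0.003   0.0078]
```

View pics/s6.png

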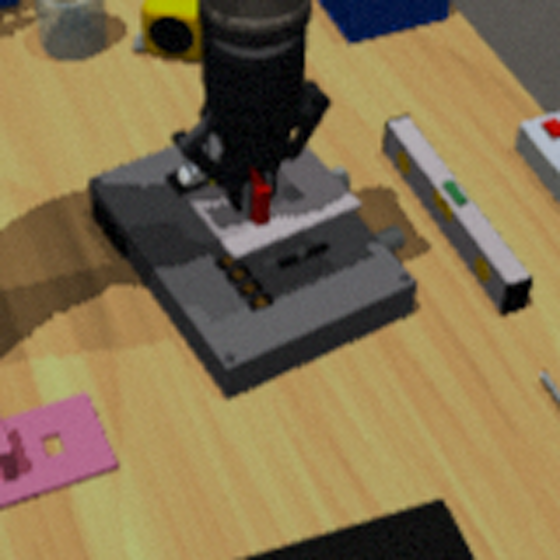

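The plate is held level over the timer. The black line and pin show at (300,252) in front of it, and the wheel at (188,177) is clear of it. I'll lower to just above the pin.

carry_out:
  offset:
    - [-0.02, -0.003, 0.04]
    - [-0.02, -0.003, 0.08]
    - [-0.02, -0.003, 0.11]
    - [-0.02, -0.003, 0.124]
    - [-0.02, -0.003, 0.124]
    - [-0.02, -0.003, 0.124]
    - [-0.02, -0.003, 0.124]
  turn:
    - [0, 0, 0]
    - [0, 0, 0.008]
    - [0, 0, 0.008]
    - [0, 0, 0.008]
    - [0, 0, 0.008]
    - [0, 0, 0.008]
    - [0, 0, 0.008]

```text
clock: 13.85
tcp_pos: [0.5695, 0.0362, 0.0873]
orientation: [2.07, 2.362, 0.002]
contact_force: [0.9, 0.4, -2.9]
grip_width: 0.0113
```

```bash
python3 -c "
from h import *
o=r.get_obs();print(o['tcp_pos'],o['contact_force'],o['moment']);print(*rows(tw(-.025,-.055,.078),down(.144)))"
```

```text
[0.5695 0.0362 0.0873] [ 0.8675  0.3722 -2.9022] [-0.0114  0.0912 -0.0114]
[0.0218 0.0001 0.0186] [ 0.001  -0.0001 -0.0082]
```

carry_out:
  offset:
    - [0.022, 0, 0.008]
    - [0.022, 0, 0.014]
    - [0.022, 0, 0.014]
    - [0.022, 0, 0.014]
    - [0.022, 0, 0.014]
  turn:
    - [0, 0, -0.008]
    - [0, 0, -0.008]
    - [0, 0, -0.008]
    - [0, 0, -0.008]
    - [0, 0, -0.008]

```text
clock: 14.35
tcp_pos: [0.5675, 0.0468, 0.0796]
orientation: [2.057, 2.375, -0.0]
contact_force: [-0.9, -0.3, -3.6]
grip_width: 0.0112
```

carry_out:
  offset:
    - [0, 0, 0.004]
    - [0, 0, 0.004]
    - [0, 0, 0.004]
  turn:
    - [0, 0, 0]
    - [0, 0, 0]
    - [0, 0, 0]

```text
clock: 14.65
tcp_pos: [0.5674, 0.0469, 0.0775]
orientation: [-2.056, -2.375, 0.0]
contact_force: [-0.6, -0.8, -3.2]
grip_width: 0.0115
```

carry_out:
  offset:
    - [0, 0, 0.004]
    - [0, 0, 0.004]
    - [0, 0, 0.004]
  turn:
    - [0, 0, 0]
    - [0, 0, 0]
    - [0, 0, 0]

```text
clock: 14.95
tcp_pos: [0.5685, 0.047, 0.0765]
orientation: [2.056, 2.374, 0.003]
contact_force: [-1.0, 0.6, 5.5]
grip_width: 0.0112
```

carry_out:
  offset:
    - [0, 0.001, -0.0005]
    - [0, 0.002, -0.0005]
    - [0, 0.004, -0.0005]
    - [0, 0.004, -0.0005]
  turn:
    - [0, 0, 0]
    - [0, 0, 0]
    - [0, 0, 0]
    - [0, 0, 0]

```text
clock: 15.35
tcp_pos: [0.5702, 0.0473, 0.0765]
orientation: [2.056, 2.374, 0.002]
contact_force: [-1.5, -0.0, 5.8]
grip_width: 0.0112
```

```bash
python3 -c "
from h import *
o=r.get_obs();print(o['tcp_pos'],o['contact_force'],o['moment'])"
```

```text
[0.5702 0.0473 0.0765] [-1.4619 -0.0076  5.8039] [-0.0512 -0.0245  0.0352]
```

carry_out:
  offset:
    - [0, 0.001, 0]
    - [0, 0.002, 0]
    - [0, 0.004, 0]
    - [0, 0.004, 0]
  turn:
    - [0, 0, 0]
    - [0, 0, 0]
    - [0, 0, 0]
    - [0, 0, 0]

```text
clock: 15.75
tcp_pos: [0.5721, 0.0475, 0.0764]
orientation: [2.056, 2.374, 0.002]
contact_force: [-1.4, -0.4, 5.3]
grip_width: 0.0117
```

carry_out:
  offset:
    - [0, 0.001, 0]
    - [0, 0.002, 0]
    - [0, 0.004, 0]
    - [0, 0.004, 0]
  turn:
    - [0, 0, 0]
    - [0, 0, 0]
    - [0, 0, 0]
    - [0, 0, 0]

```text
clock: 16.15
tcp_pos: [0.574, 0.0479, 0.0762]
orientation: [2.056, 2.374, 0.002]
contact_force: [-0.5, 0.6, 4.3]
grip_width: 0.0112
```

carry_out:
  offset:
    - [0, 0.001, 0]
    - [0, 0.002, 0]
    - [0, 0.003, 0]
    - [0, 0.003, 0]
  turn:
    - [0, 0, 0]
    - [0, 0, 0]
    - [0, 0, 0]
    - [0, 0, 0]

```text
clock: 16.55
tcp_pos: [0.5749, 0.0481, 0.0758]
orientation: [2.056, 2.375, 0.0]
contact_force: [-0.9, -0.8, 3.9]
grip_width: 0.0115
```

carry_out:
  offset:
    - [0, 0.001, 0]
    - [0, 0.002, 0]
    - [0, 0.003, 0]
    - [0, 0.003, 0]
  turn:
    - [0, 0, 0]
    - [0, 0, 0]
    - [0, 0, 0]
    - [0, 0, 0]

```text
clock: 16.95
tcp_pos: [0.5758, 0.0484, 0.0753]
orientation: [-2.055, -2.375, 0.002]
contact_force: [-0.3, 1.1, -3.6]
grip_width: 0.0114
```

```bash
python3 -c "
from h import *
o=r.get_obs();print(o['tcp_pos'],o['contact_force'],o['moment'])"
```

```text
[0.5758 0.0484 0.0753] [-0.2738  1.0627 -3.5834] [-0.0133 -0.1492 -0.0235]
```

Fz fell back to the plate's weight, so the hole has reached the pin. I'll centre it by 2.5 mm and lower.

carry_out:
  offset:
    - [0, 0.002, 0]
    - [0, 0.005, 0]
    - [0, 0.005, 0.002]
    - [0, 0.005, 0.004]
    - [0, 0.005, 0.006]
    - [0, 0.005, 0.006]
  turn:
    - [0, 0, 0]
    - [0, 0, 0]
    - [0, 0, 0]
    - [0, 0, 0]
    - [0, 0, 0]
    - [0, 0, 0]

```text
clock: 17.55
tcp_pos: [0.5785, 0.0486, 0.0726]
orientation: [-2.056, -2.375, 0.001]
contact_force: [0.4, 0.1, -3.1]
grip_width: 0.0116
```

```bash
python3 -c "
from h import *
o=r.get_obs();print(o['tcp_pos'],o['contact_force'],o['moment'])"
```

```text
[0.5785 0.0486 0.0726] [ 0.3816  0.088  -3.1074] [-0.0395  0.0801 -0.0015]
```

carry_out:
  offset:
    - [0, 0, 0.002]
    - [0, 0, 0.004]
    - [0, 0, 0.004]
  turn:
    - [0, 0, 0]
    - [0, 0, 0]
    - [0, 0, 0]

```text
clock: 17.85
tcp_pos: [0.5787, 0.0487, 0.0706]
orientation: [-2.056, -2.375, 0.0]
contact_force: [-0.2, 0.1, -3.2]
grip_width: 0.0112
```

carry_out:
  offset:
    - [0, 0, 0.002]
    - [0, 0, 0.002]
    - [0, 0, 0.002]
  turn:
    - [0, 0, 0]
    - [0, 0, 0]
    - [0, 0, 0]

```text
clock: 18.15
tcp_pos: [0.579, 0.0487, 0.0699]
orientation: [2.056, 2.375, 0.0]
contact_force: [0.2, -0.2, -1.8]
grip_width: 0.0114
```

carry_out:
  offset:
    - [0, 0, 0.001]
    - [0, 0, 0.001]
  turn:
    - [0, 0, 0]
    - [0, 0, 0]

```text
clock: 18.35
tcp_pos: [0.5791, 0.0487, 0.0698]
orientation: [2.056, 2.375, 0.001]
contact_force: [-1.2, 0.2, 4.8]
grip_width: 0.0109
```

carry_out:
  offset:
    - [0, 0, 0]
    - [0, 0, 0]
    - [0, 0, 0]
    - [0, 0, 0]
    - [0, 0, 0]
    - [0, 0, 0]
    - [0, 0, 0]
  turn:
    - [0, 0, 0]
    - [0, 0, 0]
    - [0, 0, 0]
    - [0, 0, 0]
    - [0, 0, 0]
    - [0, 0, 0]
    - [0, 0, 0]
  hand: 0

```text
clock: 19.05
tcp_pos: [0.5788, 0.0487, 0.0693]
orientation: [-2.056, -2.375, 0.0]
contact_force: [0.8, 0.1, -0.9]
grip_width: 0.0855
```

carry_out:
  offset:
    - [0, 0, -0.04]
    - [0, 0, -0.1]
    - [0, 0, -0.18]
    - [0, -0.05, -0.24]
    - [0, -0.15, -0.26]
    - [0, -0.22, -0.28]
    - [0, -0.22, -0.28]
    - [0, -0.22, -0.28]
  turn:
    - [0, 0, 0]
    - [0, 0, 0]
    - [0, 0, 0]
    - [0, 0, 0]
    - [0, 0, 0]
    - [0, 0, 0]
    - [0, 0, 0]
    - [0, 0, 0]

```text
clock: 19.85
tcp_pos: [0.4698, 0.0332, 0.2099]
orientation: [2.056, 2.375, 0.003]
contact_force: [0.8, -0.4, 0.1]
grip_width: 0.0856
```

```bash
python3 -c "
from h import *
print(rib2('side'),rib2('top'))
a=grab('side')['pixels'][120:270,200:340,::-1]; b=grab('top')['pixels'][140:220,175:280,::-1]
a=cv2.resize(a,None,fx=3.6,fy=3.6,interpolation=cv2.INTER_CUBIC)[:540,:390]; b=cv2.resize(b,None,fx=3.8,fy=3.8,interpolation=cv2.INTER_CUBIC)
o=np.zeros((540,800,3),np.uint8);o[:a.shape[0],:390]=a[:, :390];o[:b.shape[0],395:395+b.shape[1]]=b[:,:405]
cv2.imwrite('pics/f.png',cv2.convertScaleAbs(o,alpha=1.3)); q=r.get_obs();print(q['clock'],q['contact_force'])
"
```

```text
('side', array([-0.0332, -1.7169]), (np.float64(249.3), array([248.353 , 155.8002])), np.float64(0.10999999999999988), np.float64(1.8047149556257593)) ('top', array([-0.4298,  0.4709]), (np.float64(135.2), array([205.8691, 182.909 ])), np.float64(0.040000000000000036), np.float64(0.03520043615908535))
20.05 [ 0.1321 -0.1767  0.7916]
```

View pics/f.png

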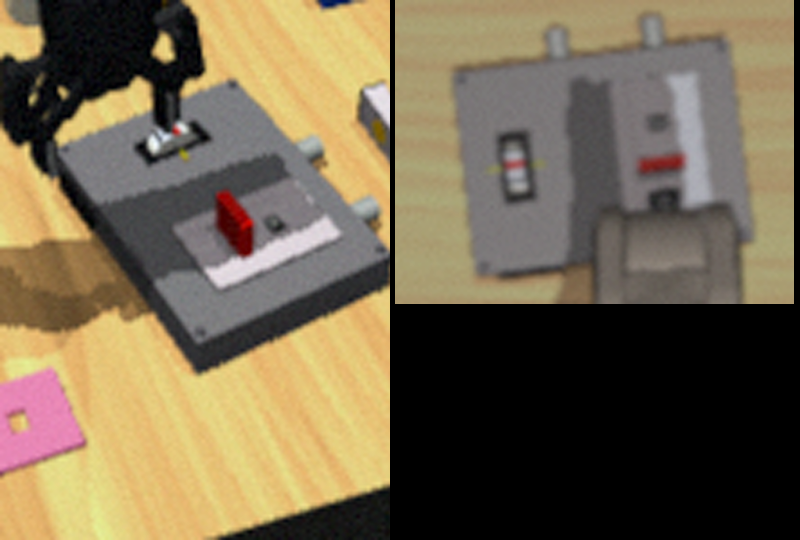

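The plate lies flat and square with the pin in its hole (275,222). The rib is in line with the pointers at (515,164) in the top half, and the gripper is clear.

```bash
python3 -c "
from h import *
print(r.hand_in())"
```

```text
the job is handed in; nothing more can be done
None
```

I did both steps in the order asked and handed the job in at about 20 s of the 58 s allowed.

- **Thumbwheel:** I rolled it in two pressed strokes at about 4–13 N. The red rib now lies on the line between the yellow pointers. The last top-view estimate was 0.04 rad from zero. The last side-view estimate was 0.11 rad, but a finger partly hid the rib there; with a clear view it had read 0.02.
- **Cover plate:** I gripped it by the red handle, laid it on the pin and slid it away from the robot until the load on the pin vanished. The tool then went down 7 mm, the pin's full height, to the deck, and I let go. The last picture shows the plate flat and square with the pin in its hole, handle end nearest the robot.
- **Clearance:** The arm is well clear of everything, and I felt no contact with the other things on the bench. I did not measure them again afterwards.

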